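# Index a cartridge to the photometer

## Robot

A 6-joint arm with a two-finger parallel gripper is mounted at the origin on the work surface. World frame = base frame: x ahead of the robot, y to its left, z up, the work surface at z = 0. Lengths are in m, angles in rad, forces in N, time in s.
With the tool pointing down it reaches from about 0.35 to 0.975 m from the base axis. Payload 4.9 kg.
Tool frame: the origin (TCP) lies midway between the tips of the shut fingers; the grasp point (between the pads) lies 19 mm behind it; z points along the fingers, y is the line along which they close (so a half turn about z gives the same grasp; the last joint's range is limited). The gripper opens to 85 mm and grips with 20 to 120 N. Pads are 22 mm wide; open, the fingers measure 114 mm over their backs; the gripper's body (76 mm by 85 mm) begins 54 mm behind the grasp point. The pads swing forward as they close: fully open they stand 13 mm farther back than shut.
Start: joints at [-1.42, 0.053, 1.613, -0, 1.476, -0.119], TCP at [0.167, -0.602, 0.231] pointing down, gripper open.
Joint ranges: [-3.01, 3.01], [-1.01, 2.22], [0.06, 2.58], [-1.02, 4.17], [0.09, 2.62], [-3.14, 3.14]. Speed limits (rad/s): [2.57, 2.57, 3.14, 3.14, 3.14, 3.14].

## Interface

Orientations are given as a unit quaternion [w, x, y, z].
In Python, from plant import * gives the robot as it stands.
- The arm moves only by the tool jog_arm, never from a script. Its argument "targets" is a list of rows, each a list of 3 entries, a list of its own where there are three numbers: the shift along the tool's x, y, z in units of 25 mm (1.0 is 25 mm), then the turn, a rotation vector about the tool's x, y, z in units of 8 degrees (1.0 is 8 degrees), then the opening in per cent of the stroke, from 0 (shut) to 100 (fully open). A call has 1 to 8 rows; each row is the pose to reach, as a shift and turn from the pose commanded when the call began, along the tool's axes at that moment; what a row does not reach only later rows make up. A row lasts 1/8 s, in which the tool goes at most 62.5 mm and 10.7 degrees, less where a joint would pass 70% of its speed; a pose out of reach is approached as far as the arm can. A call with a gripper value outside its range is refused whole. The fingers move at their own pace and stop on an object; the grip force is fixed at half the most. Time passes only in rows, so rows that repeat a pose let the fingers close. It gives the time, the measured TCP pose, the force, the opening and the grip force at its end, in the units of the state.
- state(): the state, without advancing time (a new reading comes with each control period).
- grab_frame(name): name is "scene" or "top" or "wrist"; returns (picture, depth): 384x512x3 uint8, red, green, blue; 384x512 float32, m along the optical axis (not along the pixel's ray), 0 where there is no reading.
- camera_params(name): a dict with "fovy" (degrees; the focal length in pixels is half the picture's height over the tangent of half this angle, whatever the lens; pixels are square), "cx", "cy" (the principal point, pixels), "rvec" (rotation vector, rad) and "tvec" (3), from world to camera coordinates, as OpenCV has them; the wrist camera has in their place "hand_eye" (4x4, takes a point from camera to tool coordinates, whose origin is the TCP and whose axes are the flange's). Camera axes: x right, y down, z forward; pixel columns grow to the right and rows downward; lengths in m; the calibration is good to about 2 mm. The wrist camera is an equidistant fisheye: a pixel r from the principal point sees the ray r / f radians off the axis. A picture is of the moment at which its call begins: read the wrist's pose just before it. camera_params takes no time and is no camera call.
- job_done(): hands the job in; it is judged then, once.
The state is a dict: "time": time; "joint_pos": joint angles; "joint_vel": joint speeds; "joint_efforts": joint torques, N m; "tool_pos": TCP position; "tool_rot": TCP orientation; "contact_force": force on the tool from outside, world axes, zero at the start; "ft_torque": the same for the moment, N m; "gripper_width": opening from 0.0 (shut) to 1.0 (fully open); "grasp_force": force on a finger pad.
Only numpy, scipy, OpenCV 4.12 (cv2) and the standard library are available. Lean on these libraries where they do the work, as an engineer would, in place of code of your own. Each camera call takes 0.05 s, during which the arm holds its last target. There are 200 camera calls.

## Task

Take the orange cartridge out of the wooden rack and lower it gently, upright, into the nest between the two tall plates on the slide carriage. Then pull up the red spring plunger knob, move the carriage one stop to the hole in front of the blue photometer head, and let the plunger snap fully home. Leave the other cartridges, the beaker and the jar where they are.

Things in the scene. Friction and masses are not known exactly. Their poses are not given: they have to be found in the camera images.
- cartridge: ORANGE cartridge, the one to load: a solid plastic block 60 x 36 x 60 mm (x, y, z), 0.2 kg, two-way symmetric about z; origin at the centre of its underside, z up, x along its 60 mm length; three dark windows on its top. It stands in one of the rack's three slots (any), its x along the rack's x.
- spare_green: green cartridge, same block, in another slot of the rack; leave it there. Origin at the centre of its underside
- spare_white: white cartridge, same block, in the remaining slot; leave it there. Origin at the centre of its underside
- rack: fixed light-wood rack, 84 (x) x 144 mm (y), origin at the centre of its underside. Three slots in a row, centres at its y = -46, 0, +46 mm, floor at 6 mm. Slots are 40 mm wide; the 6 mm partitions (54 mm long, tops at 72 mm) rise 6 mm above a cartridge, so here it can only be gripped over its ends (fingers closing along rack x). Beyond the ends: only 14 mm high stops, 33 to 39 mm from the centre.
- nest (a point): centre of the nest floor on the carriage, 52 mm above the bench; axes as the rail's. The cartridge stands here, 60 mm length along x, either way round. Tall plates beyond its ends (65 mm apart, 6 x 50 x 66 mm, 6 mm above the cartridge's top): it can only be held across its 36 mm width, so stand it on the bench first to change the grip. Low lips along y: 8 mm high, 41 mm apart, 5 mm thick.
- knob (a point): centre of the red plunger knob on the carriage, 85 mm on the -x side of the nest: upright cylinder, 32 mm diameter, 30 mm high. Point 93 mm above the bench when home; rises with the plunger. Below the knob: a 10 mm stem, 14 mm of it free, then a 22 mm brass bush 12 mm high on the carriage top. 46 mm from the knob's axis to the nearer tall plate. Axes as the rail's.
- plunger (a joint): height of the plunger, m: 0 = home in a hole, 0.018 = pulled fully up. The spring presses down with about 5 N at 0, 9 N at 0.018. Above 0.0135 the carriage runs free. Let go between holes, its round nose rests on the bar (about 0.013) and drops in when the carriage reaches a hole; it centres itself when let go within about 3 mm of one.
- carriage (a joint): carriage position along the rail's y, m. Holes at -0.080, 0 and +0.080 (end stops 6 mm beyond); starts locked in the middle hole, 0. Locked while the plunger is home; once free it slides with about 1 N, stays where it is left, and can be carried along by the raised knob.
- rail: fixed base of the indexing slide, aluminium, 165 (x) x 300 mm (y); origin at the centre of its underside (plate from x = -88 to +78 mm), z up; the carriage slides along its y. The carriage (157 mm along x, 90 mm along y, top at 52 mm) has the nest at x = +25 mm and the knob at x = -60 mm over a bar with three holes. End blocks 43 mm high at y = +-142 mm.
- photometer: BLUE photometer head with a green lens towards the slide: fixed block 60 x 56 x 75 mm, origin at the centre of its underside, axes parallel to the rail's. It stands 130 mm on the rail's +x side in front of one of the two end holes: at rail y = +80 mm or at -80 mm.
- lamp: white reference lamp head with an amber lens, same size, fixed at the other end hole; not used. Origin at the centre of its underside
- beaker: glass beaker, 66 mm in diameter, 85 mm high, empty; leave it alone. Origin at the centre of its underside
- jar: amber glass jar with a blue cap, 56 mm in diameter, 85 mm high; leave it alone. Origin at the centre of its underside
Things that resemble listed ones, but are neither listed nor needed, are in the scene too. Of the things that look like the cartridge, the middle-sized one is meant.

How it is judged:
On the way, in this order (a step that is already met when the one before it is completed fails the run):
1. the orange cartridge stands fully down in the nest and is let go, the carriage still locked in its first hole (horizontal distance between cartridge and nest below 0.006 m and z of cartridge in the frame of nest between -0.004 and 0.004 m and angle between cartridge's own z axis and vertical below 0.08 rad and value of joint plunger below 0.003 m and value of joint carriage between -0.004 and 0.004 m and contact force between the fingers and cartridge below 0.1 N), for 0.2 s.
2. the plunger is pulled up clear of its hole with the cartridge in the nest (value of joint plunger above 0.012 m and horizontal distance between cartridge and nest below 0.006 m), for 0.05 s.
At the end, for the whole second after the job is handed in: The orange cartridge stands upright in the nest (within 6 mm of its centre, fully down within 4 mm), the carriage is at the blue photometer's hole (within 4 mm along the slide) with the plunger home (joint below 3 mm), and everything is at rest and let go (horizontal distance between cartridge and nest below 0.006 m and z of cartridge in the frame of nest between -0.004 and 0.004 m and angle between cartridge's own z axis and vertical below 0.08 rad and value of joint plunger below 0.003 m and y of nest in the frame of photometer between -0.004 and 0.004 m and linear speed of cartridge below 0.02 m/s); the robot touches nothing.
It fails at once if the other cartridges, the beaker or the jar moved by more than 25 mm (distance of any of spare_green, spare_white, beaker, jar from where it was at the start of the episode above 0.025 m).
It fails at once if the cartridge is dropped into the nest (faster than 0.6 m/s there, a fall of about 20 mm) (horizontal distance between cartridge and nest below 0.015 m and z of cartridge in the frame of nest below 0.07 m and linear speed of cartridge above 0.6 m/s).
It also fails if it takes over 72 s, if anything falls off the work surface, if the arm or the gripper's body presses on something with over 40 N, if the wrist force passes 120 N, or if a joint passes its speed limit or range.

## Working session

There is one attempt and no reset: what is moved stays moved. The work goes in short steps, Python scripts to look and compute and a tool call to move; the robot and the scene stay as the last step left them, time stands still between calls to the robot, and variables do not carry over. Pictures are saved under pics/ and viewed, at most 10 in all, crops included, and the job is handed in when it is done.

Besides the shell and the picture viewer there is one more tool, called after "Request:" as name([rows], argument=value, ...), one row to a line, values as JSON. jog_arm: Moves the arm, as the interface text tells. Its arguments: {"type":"object","properties":{"targets":{"type":"array"}},"required":["targets"]}

```bash
mkdir -p pics; cat > h.py <<'E'
from plant import *
import numpy as np, cv2
from scipy.spatial.transform import Rotation as R
def cloud(name):
    s=state(); im,d=grab_frame(name); c=camera_params(name)
    f=im.shape[0]/2/np.tan(np.radians(c["fovy"])/2)
    v,u=np.mgrid[:im.shape[0],:im.shape[1]]; x=(u-c["cx"])/f; y=(v-c["cy"])/f
    if "hand_eye" in c:
        r=np.hypot(x,y)+1e-9; k=np.tan(np.minimum(r,1.5))/r; x=x*k; y=y*k
        P=np.stack([x*d,y*d,d],-1); H=np.array(c["hand_eye"]); P=P@H[:3,:3].T+H[:3,3]
        w,a,b,e=s["tool_rot"]; P=P@R.from_quat([a,b,e,w]).as_matrix().T+s["tool_pos"]
    else:
        P=np.stack([x*d,y*d,d],-1); M=R.from_rotvec(np.ravel(c["rvec"])).as_matrix(); P=(P-np.ravel(c["tvec"]))@M
    P[d<=0]=np.nan
    return im,d,P
def save(n,im): cv2.imwrite("pics/"+n,cv2.cvtColor(im,cv2.COLOR_RGB2BGR))
E
python3 - <<'E'
from h import *
for n in("scene","top"):
    im,d,P=cloud(n); np.savez(n,im=im,d=d,P=P); save(n+".png",im); print(n,(d>0).mean(),camera_params(n))
print(state())
E
```

```text
scene 0.9959869384765625 {'fovy': 57.91785136014114, 'cx': 251.93963483148534, 'cy': 192.59872112573387, 'rvec': array([ 1.48077463,  2.13613186, -0.81896115]), 'tvec': array([ 0.17878132, -0.3058531 ,  1.3424072 ])}
top 0.9959716796875 {'fovy': 47.895394154214415, 'cx': 257.353334440978, 'cy': 196.78175069957732, 'rvec': array([ 2.15724018, -2.1562406 ,  0.07983177]), 'tvec': array([0.00652179, 0.54367657, 1.1673917 ])}
{'time': 0.1, 'joint_pos': array([-1.41999258e+00,  5.33254875e-02,  1.61414832e+00, -2.78484072e-05,
        1.47601635e+00, -1.18985275e-01]), 'joint_vel': array([ 0.00017667, -0.00061938, -0.0033318 ,  0.0017616 , -0.0003182 ,
       -0.00082482]), 'joint_efforts': array([ 1.02628317e-03, -3.94900775e+01, -3.71364570e+01, -6.89897547e-05,
        3.93555456e-03, -9.54455544e-06]), 'tool_pos': array([ 0.16649624, -0.60182839,  0.23016948]), 'tool_rot': array([-9.48414628e-04,  9.90914899e-01,  1.34487039e-01, -2.89520305e-05]), 'contact_force': array([-0.72550792,  0.05771981, -0.53200885]), 'ft_torque': array([-0.01848162, -0.01435824, -0.01607694]), 'grasp_force': 0.0, 'gripper_width': 1.0016267252990263}
```

View pics/top.png

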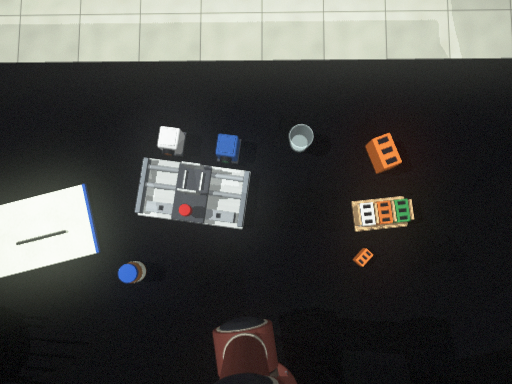

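View pics/scene.png

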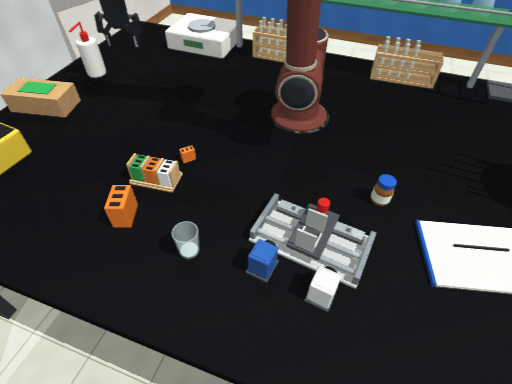

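The top view shows three orange blocks: a large one at (384,153), one between the white and green cartridges in the rack at (385,212), and a small one at (363,257). The rack one is middle-sized and stands in a rack slot, so it fits the description. The knob is at (184,210), the blue photometer at (228,146), the lamp at (169,138), the beaker at (301,139) and the jar at (130,272).

```bash
python3 - <<'E'
from h import *
z=np.load("top.npz"); im,P=z["im"],z["P"]; hsv=cv2.cvtColor(im,cv2.COLOR_RGB2HSV)
save("crop.png",cv2.resize(im[120:280,330:430],None,fx=3.5,fy=3.5,interpolation=cv2.INTER_CUBIC))
Z=P[...,2]; H,S,V=[hsv[...,i].astype(int) for i in range(3)]
v,u=np.mgrid[:384,:512]
def box(a,b,c,d): return (u>=a)&(u<=b)&(v>=c)&(v<=d)
def rect(n,m):
    q=P[m]; q=q[np.isfinite(q).all(1)]
    if len(q)<5: print(n,"few");return
    (cx,cy),(w,h),a=cv2.minAreaRect(q[:,:2].astype(np.float32))
    print(n,len(q),"c",np.round([cx,cy],4),"wh",np.round([w,h],4),"ang",round(a,2),"mean",q.mean(0).round(4),"med z",np.median(q[:,2]).round(4))
Or=(H<14)&(S>150)&(V>90)
rect("big",Or&box(360,405,130,180)&(Z>.08)); rect("small",Or&box(350,376,245,270))
r=box(345,420,190,235)
rect("rack orange",Or&r&(Z>.055)); rect("green",r&(H>40)&(H<85)&(S>120)&(Z>.055)); rect("white",r&(S<40)&(V>150)&(Z>.055)&(u<380))
rect("rack all",r&(Z>.004)); rect("rack cartr",r&(Z>.06))
rect("knob",box(170,200,200,222)&((H<8)|(H>172))&(S>150))
rect("blue",box(210,245,130,165)&(Z>.06)); rect("lamp",box(155,190,122,158)&(Z>.06))
rail=box(128,258,150,235)
rect("rail all",rail&(Z>.008)&(Z<.06)); rect("plates",box(170,220,155,200)&(Z>.1)); rect("carr",rail&(Z>.047))
rect("beaker",box(285,317,120,158)&(Z>.02)); rect("jar",box(110,150,258,286)&(Z>.07))
for a in("scene",):
    z=np.load("scene.npz");im,P=z["im"],z["P"];hsv=cv2.cvtColor(im,cv2.COLOR_RGB2HSV);Z=P[...,2];H,S,V=[hsv[...,i].astype(int) for i in range(3)]
    rect("S knob",box(312,335,195,215)&((H<8)|(H>172))&(S>150)); rect("S plates",box(285,335,200,255)&(Z>.105)&(S<60))
    rect("S rackorange",(H<14)&(S>150)&(V>90)&box(135,175,150,190)&(Z>.06))
E
```

```text
big 500 c [ 0.6619 -0.3353] wh [0.0871 0.0525] ang 20.19 mean [ 0.6612 -0.3342  0.0855] med z 0.0855
small 191 c [ 0.3773 -0.2824] wh [0.0368 0.0443] ang 48.38 mean [ 0.3808 -0.2769  0.0346] med z 0.0413
rack orange 234 c [ 0.4995 -0.331 ] wh [0.0579 0.0362] ang 6.93 mean [ 0.4994 -0.3304  0.0651] med z 0.0653
green 191 c [ 0.5053 -0.3766] wh [0.059  0.0341] ang 6.22 mean [ 0.504  -0.3767  0.0653] med z 0.0654
white 231 c [ 0.4951 -0.2847] wh [0.0592 0.0372] ang 5.64 mean [ 0.4951 -0.2852  0.0652] med z 0.0651
rack all 1718 c [ 0.5034 -0.3468] wh [0.1944 0.1227] ang 89.96 mean [ 0.4989 -0.3283  0.0516] med z 0.0644
rack cartr 1196 c [ 0.5008 -0.3317] wh [0.0601 0.1459] ang 6.23 mean [ 0.5005 -0.3314  0.0662] med z 0.0659
knob 114 c [0.5028 0.193 ] wh [0.0288 0.0284] ang 88.61 mean [0.5025 0.1931 0.1076] med z 0.1078
blue 502 c [0.6747 0.0898] wh [0.0559 0.0727] ang 81.11 mean [0.6768 0.0885 0.0741] med z 0.0749
lamp 502 c [0.6959 0.2474] wh [0.0569 0.0725] ang 81.4 mean [0.6978 0.2457 0.0739] med z 0.0748
rail all 5938 c [0.5662 0.1817] wh [0.313  0.2353] ang 86.3 mean [0.5579 0.1847 0.0308] med z 0.0332
plates 117 c [0.5878 0.1818] wh [0.0505 0.0772] ang 82.44 mean [0.5887 0.1814 0.1155] med z 0.1166
carr 2152 c [0.5721 0.1875] wh [0.3051 0.1984] ang 89.65 mean [0.567  0.1772 0.0618] med z 0.053
beaker 325 c [ 0.702  -0.1106] wh [0.0631 0.0641] ang 44.92 mean [ 0.7086 -0.1126  0.0613] med z 0.0651
jar 309 c [0.3399 0.3439] wh [0.0485 0.0485] ang 32.63 mean [0.3398 0.3431 0.0841] med z 0.0845
S knob 179 c [0.4528 0.1946] wh [0.0316 0.1337] ang 89.51 mean [0.4995 0.1955 0.0905] med z 0.1032
S plates 195 c [0.5878 0.1829] wh [0.0493 0.0792] ang 82.34 mean [0.5899 0.1828 0.1131] med z 0.1143
S rackorange 122 c [ 0.5008 -0.3289] wh [0.065  0.0377] ang 7.68 mean [ 0.5044 -0.3303  0.0641] med z 0.0641
```

View pics/crop.png

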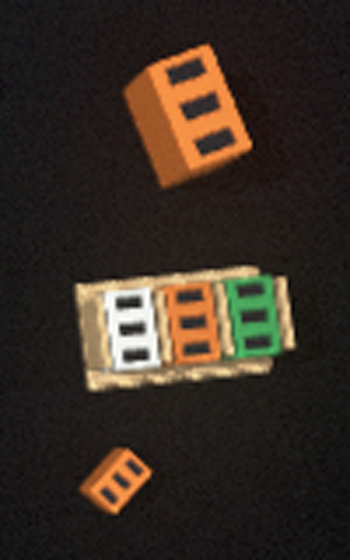

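The crop confirms it: the middle orange block, at crop (190,322), sits in the rack between white and green. The larger one (185,115) and smaller one (118,475) are decoys.

The rack's yaw is about 6.3° and the rail's about -7.6°. The blue head is on the rail's -y side.

```bash
cat >> h.py <<'E'
def go(x,y,z,yaw):
    """shift (25 mm) and turn (8 deg) in tool axes to a tool-down pose whose tool x is at yaw (deg)"""
    s=state(); w,a,b,e=s["tool_rot"]; T=R.from_quat([a,b,e,w])
    G=R.from_euler("z",yaw,degrees=True)*R.from_euler("x",180,degrees=True)
    d=T.inv().apply(np.array([x,y,z])-s["tool_pos"])/.025
    t=np.degrees((T.inv()*G).as_rotvec())/8
    print("t",round(s["time"],2),"shift",d.round(3),"turn",t.round(3),"at",s["tool_pos"].round(4))
E
python3 -c "
from h import *
go(.4995,-.331,.20,96.3); print(camera_params('wrist'))"
```

```text
t 0.1 shift [15.725 -6.889  1.223] turn [-1.0000e-02 -1.1000e-02 -1.0105e+01] at [ 0.1665 -0.6018  0.2302]
{'fovy': 65.70646984690485, 'cx': 254.03885256192524, 'cy': 191.35780341465536, 'hand_eye': array([[-1.79303608e-04, -9.54019395e-01, -2.99744827e-01,
         7.67991668e-02],
       [ 9.99999594e-01, -4.35884450e-04,  7.89133498e-04,
         1.42189527e-03],
       [-8.83502771e-04, -2.99744564e-01,  9.54019086e-01,
        -1.41694189e-01],
       [ 0.00000000e+00,  0.00000000e+00,  0.00000000e+00,
         1.00000000e+00]])}
```

Request:
jog_arm([
  [[15.7,-6.9,1.2],[0,0,-10.1],100],
  [[15.7,-6.9,1.2],[0,0,-10.1],100],
  [[15.7,-6.9,1.2],[0,0,-10.1],100],
  [[15.7,-6.9,1.2],[0,0,-10.1],100],
  [[15.7,-6.9,1.2],[0,0,-10.1],100],
  [[15.7,-6.9,1.2],[0,0,-10.1],100],
  [[15.7,-6.9,1.2],[0,0,-10.1],100],
  [[15.7,-6.9,1.2],[0,0,-10.1],100],
])

```text
time: 1.1
tool_pos: [0.5009, -0.3283, 0.2001]
tool_rot: [-0.001, 0.664, 0.748, 0.0]
contact_force: [-0.2, 0.6, 0.1]
gripper_width: 0.999
grasp_force: 0.0
```

Request:
jog_arm([
  [[0,0,0],[0,0,0],100],
  [[0,0,0],[0,0,0],100],
  [[0,0,0],[0,0,0],100],
])

```text
time: 1.48
tool_pos: [0.4984, -0.3321, 0.2013]
tool_rot: [-0.0, 0.668, 0.744, 0.0]
contact_force: [0.4, -0.7, 0.3]
gripper_width: 0.999
grasp_force: 0.0
```

```bash
cat >> h.py <<'E'
def rect(n,P,m,show=True):
    q=P[m]; q=q[np.isfinite(q).all(1)]
    if len(q)<5: print(n,"few",len(q)); return
    (cx,cy),(w,h),a=cv2.minAreaRect(q[:,:2].astype(np.float32))
    print(n,len(q),"c",np.round([cx,cy],4),"wh",np.round([w,h],4),"ang",round(a,2),"med",np.median(q,0).round(4))
def near(P,x,y,r): return np.hypot(P[...,0]-x,P[...,1]-y)<r
def HSV(im):
    h=cv2.cvtColor(im,cv2.COLOR_RGB2HSV).astype(int); return h[...,0],h[...,1],h[...,2]
E
python3 - <<'E'
from h import *
print(state()["tool_pos"],state()["joint_pos"].round(2))
im,d,P=cloud("wrist"); save("w1.png",im); H,S,V=HSV(im); Z=P[...,2]
Or=(H<14)&(S>150)&(V>90)
rect("or",P,Or&near(P,.4995,-.331,.06)&(Z>.06))
rect("gr",P,(H>40)&(H<85)&(S>120)&near(P,.505,-.377,.05)&(Z>.06))
go(.4995,-.331,.1,96.3)
E
```

```text
[ 0.49838944 -0.33206104  0.20131192] [-0.71  0.01  1.71  0.    1.42 -0.82]
or 17 c [ 0.5004 -0.3318] wh [0.0473 0.019 ] ang 6.34 med [ 0.4843 -0.3321  0.066 ]
gr 1279 c [ 0.5046 -0.3776] wh [0.0585 0.0339] ang 6.44 med [ 0.5046 -0.3765  0.0653]
t 1.52 shift [0.039 0.046 4.055] turn [ 0.001  0.001 -0.018] at [ 0.4984 -0.3321  0.2014]
```

```bash
python3 -c "
from h import *
go(.4997,-.3316,.026,96.4)"
```

```text
t 1.52 shift [0.014 0.051 7.015] turn [ 0.001  0.001 -0.031] at [ 0.4984 -0.3321  0.2014]
```

View pics/w1.png

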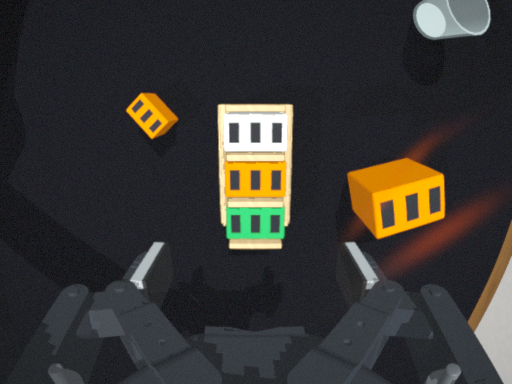

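The wrist view shows the rack's orange cartridge at (255,180), between white (255,132) and green (255,222). The fingers straddle it along rack x, so I'm going down.

Request:
jog_arm([
  [[0,0.05,2],[0,0,0],100],
  [[0,0.05,4],[0,0,0],100],
  [[0,0.05,5.5],[0,0,0],100],
  [[0,0.05,6.5],[0,0,0],100],
  [[0,0.05,7.0],[0,0,0],100],
  [[0,0.05,7.0],[0,0,0],100],
  [[0,0.05,7.0],[0,0,0],0],
  [[0,0.05,7.0],[0,0,0],0],
])

```text
time: 2.52
tool_pos: [0.5014, -0.3326, 0.0287]
tool_rot: [0.002, 0.667, 0.745, -0.0]
contact_force: [1.0, 0.1, -0.5]
gripper_width: 0.691
grasp_force: 65.2
```

Request:
jog_arm([
  [[0,0,0],[0,0,0],0],
  [[0,0,0],[0,0,0],0],
  [[0,0,0],[0,0,0],0],
  [[0,0,0],[0,0,0],0],
])

```text
time: 3.02
tool_pos: [0.5014, -0.3324, 0.0284]
tool_rot: [0.002, 0.667, 0.745, -0.0]
contact_force: [-0.6, -1.3, 6.0]
gripper_width: 0.695
grasp_force: 66.1
```

Request:
jog_arm([
  [[0,0,-0.5],[0,0,0],0],
  [[0,0,-1.2],[0,0,0],0],
  [[0,0,-2.2],[0,0,0],0],
  [[0,0,-3.4],[0,0,0],0],
  [[0,0,-4.4],[0,0,0],0],
  [[0,0,-4.8],[0,0,0],0],
  [[0,0,-4.8],[0,0,0],0],
])

```text
time: 3.9
tool_pos: [0.5004, -0.3315, 0.1472]
tool_rot: [0.001, 0.667, 0.745, 0.0]
contact_force: [0.2, 0.3, -1.0]
gripper_width: 0.698
grasp_force: 65.4
```

```bash
python3 -c "
from h import *
print(state()['gripper_width'])
go(.50,-.10,.147,82.4)"
```

```text
0.6975136483489633
t 3.9 shift [ 9.208  0.994 -0.   ] turn [0.009 0.007 1.732] at [ 0.5004 -0.3315  0.1472]
```

Request:
jog_arm([
  [[1.2,0.1,0],[0,0,0.3],0],
  [[3,0.3,0],[0,0,0.6],0],
  [[5,0.5,0],[0,0,1.0],0],
  [[7,0.7,0],[0,0,1.4],0],
  [[8.5,0.9,0],[0,0,1.7],0],
  [[9.2,1,0],[0,0,1.73],0],
  [[9.2,1,0],[0,0,1.73],0],
  [[9.2,1,0],[0,0,1.73],0],
])

```text
time: 4.9
tool_pos: [0.4999, -0.1009, 0.146]
tool_rot: [-0.0, 0.752, 0.659, -0.0]
contact_force: [-0.2, 0.7, -1.2]
gripper_width: 0.693
grasp_force: 65.4
```

```bash
python3 -c "
from h import *
print(state()['gripper_width'])
go(.50,-.10,.023,82.4)"
```

```text
0.6929827126062441
t 4.9 shift [4.000e-02 2.000e-03 4.921e+00] turn [-0.003  0.004 -0.002] at [ 0.4999 -0.1009  0.146 ]
```

Request:
jog_arm([
  [[0,0,1],[0,0,0],0],
  [[0,0,2.4],[0,0,0],0],
  [[0,0,3.6],[0,0,0],0],
  [[0,0,4.4],[0,0,0],0],
  [[0,0,4.7],[0,0,0],0],
  [[0,0,4.85],[0,0,0],0],
  [[0,0,4.9],[0,0,0],0],
  [[0,0,4.9],[0,0,0],0],
])

```text
time: 5.9
tool_pos: [0.5005, -0.1003, 0.0246]
tool_rot: [0.001, 0.752, 0.659, 0.0]
contact_force: [-0.3, 0.5, -0.7]
gripper_width: 0.688
grasp_force: 65.5
```

Request:
jog_arm([
  [[0,0,0.04],[0,0,0],0],
  [[0,0,0.04],[0,0,0],0],
])

```text
time: 6.15
tool_pos: [0.5001, -0.1, 0.0231]
tool_rot: [0.0, 0.752, 0.659, 0.0]
contact_force: [0.3, 0.0, -2.1]
gripper_width: 0.694
grasp_force: 65.5
```

Lower it the last millimetre until it touches, then open.

Request:
jog_arm([
  [[0,0,0.03],[0,0,0],0],
  [[0,0,0.06],[0,0,0],0],
  [[0,0,0.06],[0,0,0],0],
])

```text
time: 6.52
tool_pos: [0.5001, -0.1, 0.0224]
tool_rot: [-0.0, 0.752, 0.659, -0.0]
contact_force: [-3.5, 1.3, 6.8]
gripper_width: 0.694
grasp_force: 66.5
```

Request:
jog_arm([
  [[0,0,0],[0,0,0],100],
  [[0,0,0],[0,0,0],100],
  [[0,0,0],[0,0,0],100],
  [[0,0,0],[0,0,0],100],
  [[0,0,-1],[0,0,0],100],
  [[0,0,-3],[0,0,0],100],
  [[0,0,-5],[0,0,0],100],
  [[0,0,-6],[0,0,0],100],
])

```text
time: 7.52
tool_pos: [0.5013, -0.1005, 0.1749]
tool_rot: [0.002, 0.752, 0.659, 0.001]
contact_force: [0.4, -0.4, -0.6]
gripper_width: 0.994
grasp_force: 0.0
```

Request:
jog_arm([
  [[0,0,0],[0,0,-11.2],100],
  [[0,0,0],[0,0,-11.2],100],
  [[0,0,0],[0,0,-11.2],100],
  [[0,0,0],[0,0,-11.2],100],
  [[0,0,0],[0,0,-11.2],100],
  [[0,0,0],[0,0,-11.2],100],
  [[0,0,0],[0,0,-11.2],100],
  [[0,0,0],[0,0,-11.2],100],
])

```text
time: 8.52
tool_pos: [0.4998, -0.1, 0.1711]
tool_rot: [-0.0, 0.098, 0.995, 0.0]
contact_force: [0.5, -0.9, -0.0]
gripper_width: 1.0
grasp_force: 0.0
```

Request:
jog_arm([
  [[0,0,0],[0,0,0],100],
  [[0,0,0],[0,0,0],100],
  [[0,0,0],[0,0,0],100],
])

```text
time: 8.9
tool_pos: [0.4999, -0.1, 0.1713]
tool_rot: [-0.0, 0.102, 0.995, 0.0]
contact_force: [0.1, 0.1, 0.2]
gripper_width: 0.998
grasp_force: 0.0
```

```bash
python3 - <<'E'
from h import *
print(state()["tool_pos"])
im,d,P=cloud("wrist"); save("w2.png",im); H,S,V=HSV(im); Z=P[...,2]
rect("or",P,(H<24)&(S>150)&near(P,.5,-.1,.06)&(Z>.05)&(Z<.07))
im,d,P=cloud("top"); H,S,V=HSV(im); Z=P[...,2]
rect("or top",P,(H<14)&(S>150)&near(P,.5,-.1,.06)&(Z>.05)&(Z<.07))
go(.50,-.10,.022,172.4)
E
```

```text
[ 0.49991262 -0.10000969  0.17127708]
or 1929 c [ 0.5006 -0.0999] wh [0.0353 0.0601] ang 82.29 med [ 0.4966 -0.0994  0.0591]
or top 44 c [ 0.4764 -0.0929] wh [0.0385 0.0173] ang 56.72 med [ 0.4754 -0.0869  0.059 ]
t 9.0 shift [-2.000e-03  1.000e-03  5.973e+00] turn [-0.     0.    -0.511] at [ 0.4999 -0.1     0.1713]
```

Request:
jog_arm([
  [[0,0,1.5],[0,0,-0.5],100],
  [[0,0,3],[0,0,-0.5],100],
  [[0,0,4.5],[0,0,-0.5],100],
  [[0,0,5.4],[0,0,-0.5],100],
  [[0,0,5.75],[0,0,-0.5],100],
  [[0,0,5.75],[0,0,-0.5],100],
  [[0,0,5.75],[0,0,-0.5],0],
  [[0,0,5.75],[0,0,-0.5],0],
])

```text
time: 10.0
tool_pos: [0.5009, -0.1003, 0.0289]
tool_rot: [0.001, 0.067, 0.998, -0.0]
contact_force: [0.7, -0.1, 0.4]
gripper_width: 0.603
grasp_force: 0.0
```

Request:
jog_arm([
  [[0,0,0],[0,0,0],0],
  [[0,0,0],[0,0,0],0],
  [[0,0,0],[0,0,0],0],
  [[0,0,0],[0,0,0],0],
])

```text
time: 10.5
tool_pos: [0.5009, -0.1003, 0.0287]
tool_rot: [0.001, 0.067, 0.998, -0.0]
contact_force: [0.1, 0.0, 5.1]
gripper_width: 0.411
grasp_force: 61.3
```

Request:
jog_arm([
  [[0,0,-0.5],[0,0,0],0],
  [[0,0,-1.2],[0,0,0],0],
  [[0,0,-2.6],[0,0,0],0],
  [[0,0,-4.2],[0,0,0],0],
  [[0,0,-5.6],[0,0,0],0],
  [[0,0,-6.2],[0,0,0],0],
  [[0,0,-6.4],[0,0,0],0],
  [[0,0,-6.4],[0,0,0],0],
])

```text
time: 11.5
tool_pos: [0.4993, -0.0998, 0.1864]
tool_rot: [-0.001, 0.067, 0.998, 0.0]
contact_force: [-0.8, 0.7, -1.6]
gripper_width: 0.408
grasp_force: 60.7
```

```bash
python3 -c "
from h import *
print(state()['gripper_width'])
go(.54,.1818,.187,172.4)"
```

```text
0.4079535544788464
t 11.5 shift [-0.116 11.381 -0.019] turn [ 0.003 -0.013 -0.005] at [ 0.4993 -0.0998  0.1864]
```

```bash
python3 -c "
from h import *
go(.655,.172,.190,172.4)"
```

```text
t 11.5 shift [-4.727 11.604 -0.147] turn [ 0.003 -0.013 -0.005] at [ 0.4993 -0.0998  0.1864]
```

Request:
jog_arm([
  [[-0.5,1.2,0],[0,0,0],0],
  [[-1.3,3.2,0],[0,0,0],0],
  [[-2.2,5.4,0],[0,0,0],0],
  [[-3.1,7.6,0],[0,0,0],0],
  [[-4,9.8,0],[0,0,0],0],
  [[-4.5,11.1,0],[0,0,0],0],
  [[-4.7,11.6,0],[0,0,0],0],
  [[-4.7,11.6,0],[0,0,0],0],
])

```text
time: 12.5
tool_pos: [0.6542, 0.1718, 0.1858]
tool_rot: [-0.001, 0.066, 0.998, -0.001]
contact_force: [-0.3, 0.2, -1.3]
gripper_width: 0.411
grasp_force: 60.8
```

Request:
jog_arm([
  [[0,0,0],[0,0,0],0],
  [[0,0,0],[0,0,0],0],
  [[0,0,0],[0,0,0],0],
])

```text
time: 12.88
tool_pos: [0.6548, 0.171, 0.1878]
tool_rot: [0.0, 0.067, 0.998, -0.0]
contact_force: [-0.3, 0.8, -1.0]
gripper_width: 0.411
grasp_force: 60.8
```

```bash
python3 - <<'E'
from h import *
s=state(); print(s["tool_pos"],s["gripper_width"])
im,d,P=cloud("wrist"); save("w3.png",im); np.savez("w3",im=im,P=P); H,S,V=HSV(im); Z=P[...,2]
rect("plates",P,near(P,.588,.182,.055)&(Z>.108)&(Z<.125))
rect("knob",P,near(P,.5028,.193,.03)&(Z>.1)&(Z<.115)&(S>120))
rect("or",P,(H<24)&(S>150)&near(P,.655,.172,.08)&(Z>.12))
m=near(P,.588,.182,.02)&(Z<.1); print(np.nanmedian(P[m],0))
E
```

```text
[0.65481414 0.17099709 0.18783065] 0.4111997201480103
plates 1320 c [0.5868 0.1823] wh [0.0494 0.0771] ang 82.13 med [0.6163 0.1823 0.1167]
knob 782 c [0.5102 0.1926] wh [0.0306 0.018 ] ang 83.94 med [0.5095 0.192  0.1068]
or 8774 c [0.6546 0.1698] wh [0.0362 0.0602] ang 82.01 med [0.64   0.1716 0.2178]
[0.58790593 0.18198949 0.05110376]
```

View pics/w3.png

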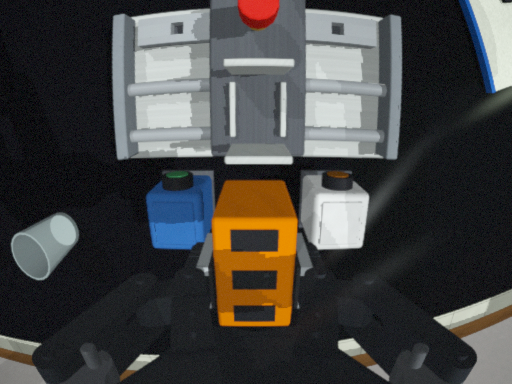

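The wrist view shows the nest between the plates (tops at (258,63) and (258,159)), the lips at x=233 and x=283, the knob at (258,10), and the held cartridge upright at (255,255). Next I move over the nest.

```bash
python3 -c "
from h import *
go(.5872,.1826,.187,172.2)"
```

```text
t 12.93 shift [2.744 0.092 0.033] turn [0.    0.002 0.014] at [0.6549 0.1712 0.1878]
```

Request:
jog_arm([
  [[0.6,0,0],[0,0,0],0],
  [[1.4,0.05,0],[0,0,0],0],
  [[2.2,0.09,0],[0,0,0],0],
  [[2.75,0.09,0],[0,0,0],0],
  [[2.75,0.09,0],[0,0,0],0],
  [[2.75,0.09,0.6],[0,0,0],0],
  [[2.75,0.09,1.2],[0,0,0],0],
  [[2.75,0.09,1.2],[0,0,0],0],
])

```text
time: 13.92
tool_pos: [0.5857, 0.1827, 0.1543]
tool_rot: [-0.003, 0.067, 0.998, -0.001]
contact_force: [0.4, 0.1, -1.6]
gripper_width: 0.413
grasp_force: 60.8
```

Request:
jog_arm([
  [[0,0,0],[0,0,0],0],
  [[0,0,0],[0,0,0],0],
  [[0,0,0],[0,0,0],0],
])

```text
time: 14.3
tool_pos: [0.5875, 0.1833, 0.1582]
tool_rot: [0.001, 0.067, 0.998, 0.0]
contact_force: [-0.4, 0.1, -0.9]
gripper_width: 0.411
grasp_force: 60.8
```

```bash
python3 - <<'E'
from h import *
s=state(); print(s["tool_pos"],s["gripper_width"])
im,d,P=cloud("wrist"); save("w4.png",im); H,S,V=HSV(im); Z=P[...,2]
rect("or",P,(H<24)&(S>150)&near(P,.587,.182,.06)&(Z>.17)&(Z<.21))
n=(H>=24)|(S<150)
rect("near plate",P,n&near(P,.5521,.187,.03)&(Z>.11)&(Z<.122))
im,d,P=cloud("top"); H,S,V=HSV(im); Z=P[...,2]
rect("top near plate",P,near(P,.5521,.187,.03)&(Z>.11)&(Z<.122)); rect("top far",P,near(P,.6229,.177,.03)&(Z>.11)&(Z<.122))
im,d,P=cloud("scene"); H,S,V=HSV(im); Z=P[...,2]; save("s4.png",cv2.resize(im[170:280,240:380],None,fx=4,fy=4))
rect("scene or",P,(H<14)&(S>150)&near(P,.587,.182,.06)&(Z>.12)); rect("scene far",P,(S<100)&near(P,.6229,.177,.03)&(Z>.11)&(Z<.122))
go(.5872,.1826,.0815,172.2)
E
```

```text
[0.5874668  0.18325352 0.15818748] 0.41117487040585954
or 7354 c [0.5873 0.182 ] wh [0.0362 0.0605] ang 82.26 med [0.5772 0.1834 0.1884]
near plate 865 c [0.5517 0.1866] wh [0.0497 0.0065] ang 82.08 med [0.5513 0.1867 0.1167]
top near plate 8 c [0.5516 0.1869] wh [0.0491 0.0048] ang 80.69 med [0.5538 0.2087 0.1166]
top far 13 c [0.6201 0.1595] wh [0.0056 0.0127] ang 0.18 med [0.62   0.1607 0.1165]
scene or 465 c [0.5893 0.1833] wh [0.036  0.0612] ang 84.6 med [0.6145 0.1817 0.1816]
scene far 74 c [0.6232 0.1781] wh [0.049  0.0072] ang 80.95 med [0.6238 0.1788 0.1158]
t 14.45 shift [ 0.    -0.025  3.056] turn [0.001 0.004 0.02 ] at [0.5872 0.1832 0.1579]
```

View pics/s4.png

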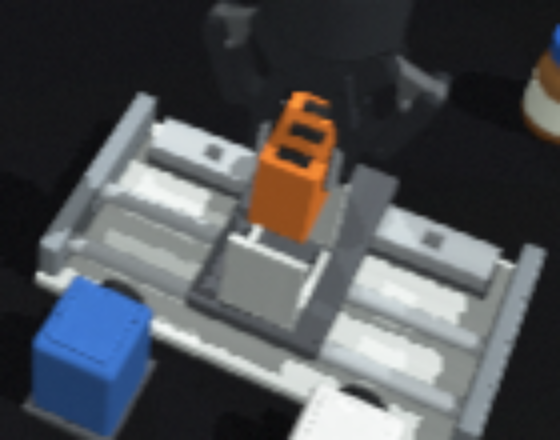

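The scene crop shows the cartridge upright over the gap between the plates, at (290,190). The wrist view gives its offset from the nest as under 0.5 mm. Now lowering.

Request:
jog_arm([
  [[0,0,0.4],[0,0,0],0],
  [[0,0,0.8],[0,0,0],0],
  [[0,0,1.2],[0,0,0],0],
  [[0,0,1.6],[0,0,0],0],
  [[0,0,2.0],[0,0,0],0],
  [[0,0,2.4],[0,0,0],0],
  [[0,0,2.5],[0,0,0],0],
  [[0,0,2.5],[0,0,0],0],
])

```text
time: 15.45
tool_pos: [0.5871, 0.1832, 0.0949]
tool_rot: [-0.0, 0.067, 0.998, -0.0]
contact_force: [0.1, 0.6, -0.9]
gripper_width: 0.407
grasp_force: 60.8
```

Request:
jog_arm([
  [[0,0,0.15],[0,0,0],0],
  [[0,0,0.3],[0,0,0],0],
  [[0,0,0.42],[0,0,0],0],
  [[0,0,0.48],[0,0,0],0],
  [[0,0,0.5],[0,0,0],0],
  [[0,0,0.5],[0,0,0],0],
])

```text
time: 16.2
tool_pos: [0.5871, 0.1832, 0.0826]
tool_rot: [0.0, 0.067, 0.998, 0.0]
contact_force: [0.3, -0.2, -1.3]
gripper_width: 0.41
grasp_force: 60.8
```

Request:
jog_arm([
  [[0,0,0.04],[0,0,0],0],
  [[0,0,0.07],[0,0,0],0],
  [[0,0,0.07],[0,0,0],0],
])

```text
time: 16.58
tool_pos: [0.5871, 0.1831, 0.0808]
tool_rot: [-0.0, 0.067, 0.998, -0.0]
contact_force: [-0.5, -0.3, -1.5]
gripper_width: 0.416
grasp_force: 60.8
```

Request:
jog_arm([
  [[0,0,0.03],[0,0,0],0],
  [[0,0,0.05],[0,0,0],0],
  [[0,0,0.05],[0,0,0],0],
])

```text
time: 16.95
tool_pos: [0.5872, 0.1833, 0.0807]
tool_rot: [-0.0, 0.067, 0.998, 0.0]
contact_force: [-4.0, -0.1, 5.5]
gripper_width: 0.413
grasp_force: 61.5
```

Contact came at the expected height. I'll let go, wait, then rise.

Request:
jog_arm([
  [[0,0,0],[0,0,0],100],
  [[0,0,0],[0,0,0],100],
  [[0,0,0],[0,0,0],100],
  [[0,0,0],[0,0,0],100],
  [[0,0,0],[0,0,0],100],
  [[0,0,-1],[0,0,0],100],
  [[0,0,-2.5],[0,0,0],100],
  [[0,0,-3.6],[0,0,0],100],
])

```text
time: 17.95
tool_pos: [0.5875, 0.1833, 0.1713]
tool_rot: [0.001, 0.067, 0.998, 0.0]
contact_force: [0.6, -0.2, 0.1]
gripper_width: 1.001
grasp_force: 0.0
```

Request:
jog_arm([
  [[0,0,0],[0,0,0],100],
  [[0,0,0],[0,0,0],100],
  [[0,0,0],[0,0,0],100],
])

```text
time: 18.32
tool_pos: [0.5859, 0.183, 0.1672]
tool_rot: [-0.002, 0.067, 0.998, -0.0]
contact_force: [-0.2, -0.4, -0.2]
gripper_width: 0.998
grasp_force: 0.0
```

```bash
python3 - <<'E'
from h import *
s=state(); print(s["tool_pos"],s["gripper_width"])
im,d,P=cloud("wrist"); save("w5.png",im); H,S,V=HSV(im); Z=P[...,2]
rect("or",P,(H<24)&(S>150)&near(P,.587,.182,.06)&(Z>.1)&(Z<.12))
rect("near plate",P,((H>=24)|(S<100))&near(P,.5521,.187,.03)&(Z>.114)&(Z<.122))
rect("knob",P,near(P,.5028,.193,.03)&(Z>.1)&(Z<.115)&(S>120))
go(.5028,.1935,.17,172.2)
E
```

```text
[0.58591596 0.18295196 0.16721354] 0.9983550732194391
or 2842 c [0.5869 0.1821] wh [0.0355 0.0593] ang 82.2 med [0.5823 0.1824 0.111 ]
near plate 676 c [0.5517 0.1868] wh [0.0496 0.006 ] ang 82.4 med [0.5515 0.1864 0.1169]
knob 1637 c [0.5031 0.1932] wh [0.0312 0.0303] ang 82.91 med [0.5031 0.1933 0.1069]
t 18.38 shift [ 3.358 -0.025 -0.093] turn [-0.007 -0.022  0.02 ] at [0.5861 0.183  0.1674]
```

The cartridge sits fully down (top at 0.111) and centred within 1 mm. Going to the knob at (0.503,0.193).

Request:
jog_arm([
  [[1.2,0,0],[0,0,0],100],
  [[2.6,0,0],[0,0,0],100],
  [[3.3,0,0],[0,0,0],100],
  [[3.3,0,0],[0,0,0],100],
  [[3.3,0,0],[0,0,0],100],
  [[3.3,0,0],[0,0,0],100],
])

```text
time: 19.12
tool_pos: [0.506, 0.194, 0.1694]
tool_rot: [-0.0, 0.067, 0.998, -0.0]
contact_force: [-0.0, -0.7, -0.7]
gripper_width: 1.003
grasp_force: 0.0
```

```bash
python3 -c "
from h import *
go(.5029,.1934,.073,172.3)"
```

```text
t 19.12 shift [ 0.118 -0.039  3.857] turn [-0.001 -0.     0.005] at [0.506  0.194  0.1694]
```

Request:
jog_arm([
  [[0.12,-0.04,1],[0,0,0],100],
  [[0.12,-0.04,2.2],[0,0,0],100],
  [[0.12,-0.04,3.2],[0,0,0],100],
  [[0.12,-0.04,3.8],[0,0,0],100],
  [[0.12,-0.04,3.8],[0,0,0],100],
  [[0.12,-0.04,3.8],[0,0,0],0],
  [[0.12,-0.04,3.8],[0,0,0],0],
  [[0.12,-0.04,3.8],[0,0,0],0],
])

```text
time: 20.12
tool_pos: [0.5029, 0.1939, 0.0755]
tool_rot: [0.001, 0.067, 0.998, 0.001]
contact_force: [0.3, 8.1, 5.4]
gripper_width: 0.381
grasp_force: 3.9
```

Request:
jog_arm([
  [[0,0,0],[0,0,0],0],
  [[0,0,0],[0,0,0],0],
  [[0,0,0],[0,0,0],0],
  [[0,0,0],[0,0,0],0],
])

```text
time: 20.62
tool_pos: [0.5029, 0.1938, 0.0758]
tool_rot: [0.001, 0.067, 0.998, 0.0]
contact_force: [-1.5, 0.8, 5.1]
gripper_width: 0.354
grasp_force: 59.5
```

Request:
jog_arm([
  [[0,0,-0.2],[0,0,0],0],
  [[0,0,-0.4],[0,0,0],0],
  [[0,0,-0.6],[0,0,0],0],
  [[0,0,-0.7],[0,0,0],0],
  [[0,0,-0.7],[0,0,0],0],
  [[0,0,-0.7],[0,0,0],0],
])

```text
time: 21.38
tool_pos: [0.5025, 0.1931, 0.0905]
tool_rot: [0.001, 0.067, 0.998, -0.0]
contact_force: [6.7, 0.4, -8.5]
gripper_width: 0.356
grasp_force: 60.0
```

```bash
python3 - <<'E'
from h import *
s=state(); print(s["contact_force"],s["gripper_width"])
im,d,P=cloud("scene"); H,S,V=HSV(im); Z=P[...,2]
rect("S knob",P,near(P,.503,.194,.03)&((H<8)|(H>172))&(S>150)&(Z>.07))
m=near(P,.503,.194,.03)&((H<8)|(H>172))&(S>150)&(Z>.07); print(np.percentile(Z[m],[2,50,98]))
rect("or",P,(H<14)&(S>150)&near(P,.587,.182,.05)&(Z>.1))
p=s["tool_pos"]; e=np.array([.135,.991,0]); t=p-.08*e; go(t[0],t[1],t[2],172.3)
E
```

```text
[ 6.72413792  0.36084462 -8.51943181] 0.35579064648695163
S knob 160 c [0.5044 0.1934] wh [0.0316 0.0323] ang 88.62 med [0.5127 0.1932 0.1197]
[0.09549036 0.11972576 0.12730895]
or 94 c [0.5857 0.1822] wh [0.0348 0.0565] ang 82.02 med [0.5838 0.184  0.111 ]
t 21.43 shift [ 6.0e-03 -3.2e+00  1.0e-03] turn [-0.002  0.01   0.006] at [0.5025 0.1931 0.0905]
```

Request:
jog_arm([
  [[0,0,-0.06],[0,0,0],0],
  [[0,0,-0.06],[0,0,0],0],
  [[0,-0.2,-0.06],[0,0,0],0],
  [[0,-0.6,-0.06],[0,0,0],0],
  [[0,-1.0,-0.06],[0,0,0],0],
  [[0,-1.4,-0.06],[0,0,0],0],
  [[0,-1.8,-0.06],[0,0,0],0],
  [[0,-2.2,-0.06],[0,0,0],0],
])

```text
time: 22.42
tool_pos: [0.4952, 0.1385, 0.0921]
tool_rot: [0.001, 0.067, 0.998, 0.0]
contact_force: [7.5, 0.2, -9.3]
gripper_width: 0.359
grasp_force: 60.2
```

Request:
jog_arm([
  [[0,-0.35,0],[0,0,0],0],
  [[0,-0.65,0],[0,0,0],0],
  [[0,-0.85,0],[0,0,0],0],
  [[0,-0.95,0],[0,0,0],0],
  [[0,-1.0,0],[0,0,0],0],
  [[0,-1.0,0],[0,0,0],0],
  [[0,-1.0,0],[0,0,0],0],
])

```text
time: 23.3
tool_pos: [0.4919, 0.1138, 0.0921]
tool_rot: [0.001, 0.067, 0.998, -0.0]
contact_force: [6.6, -1.2, -10.0]
gripper_width: 0.357
grasp_force: 60.2
```

```bash
python3 - <<'E'
from h import *
s=state(); print(s["contact_force"],s["gripper_width"])
x=np.array([.991,-.135,0]);y=np.array([.135,.991,0]); K=np.array([.503,.1934,0]);print("along",(s["tool_pos"]-K)@y,(s["tool_pos"]-K)@x)
im,d,P=cloud("scene"); H,S,V=HSV(im); Z=P[...,2]
t=np.array([.587,.182,0])-.08*y
rect("or",P,(H<14)&(S>150)&near(P,t[0],t[1],.06)&(Z>.1)); print(t)
E
```

```text
[  6.55148212  -1.18478437 -10.04373167] 0.3574537369212206
along -0.08041116544032278 -0.00029987781432358154
or 94 c [0.5736 0.1027] wh [0.0352 0.06  ] ang 82.34 med [0.5723 0.1067 0.1108]
[0.5762  0.10272 0.     ]
```

Request:
jog_arm([
  [[0,0,0],[0,0,0],100],
  [[0,0,0],[0,0,0],100],
  [[0,0,0],[0,0,0],100],
  [[0,0,0],[0,0,0],100],
  [[0,0,0],[0,0,0],100],
  [[0,0,-1],[0,0,0],100],
  [[0,0,-2.5],[0,0,0],100],
  [[0,0,-4],[0,0,0],100],
])

```text
time: 24.35
tool_pos: [0.4913, 0.1142, 0.1944]
tool_rot: [-0.0, 0.067, 0.998, -0.0]
contact_force: [0.4, 0.1, -0.5]
gripper_width: 0.998
grasp_force: 0.0
```

Request:
jog_arm([
  [[0,0,0],[0,0,0],100],
  [[0,0,0],[0,0,0],100],
  [[0,0,0],[0,0,0],100],
])

```text
time: 24.72
tool_pos: [0.4906, 0.1142, 0.1917]
tool_rot: [-0.002, 0.067, 0.998, -0.0]
contact_force: [-0.3, 0.1, 0.4]
gripper_width: 0.999
grasp_force: 0.0
```

```bash
python3 - <<'E'
from h import *
s=state(); print(s["tool_pos"],s["contact_force"])
im,d,P=cloud("wrist"); save("w6.png",im); H,S,V=HSV(im); Z=P[...,2]
rect("or",P,(H<24)&(S>150)&near(P,.576,.103,.06)&(Z>.1)&(Z<.12))
rect("knob",P,near(P,.492,.114,.03)&(Z>.09)&(Z<.14)&(S>120))
E
```

```text
[0.49058248 0.11419187 0.19171815] [-0.27055823  0.07087302  0.41919414]
or 1453 c [0.5762 0.1015] wh [0.0356 0.0582] ang 82.29 med [0.5723 0.1014 0.111 ]
knob 1247 c [0.4915 0.113 ] wh [0.0309 0.0306] ang 43.1 med [0.4894 0.1133 0.1068]
```

View pics/w6.png

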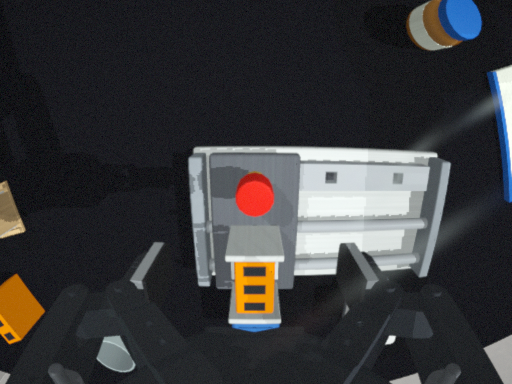

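The picture shows the carriage at the blue head's end hole (blue just visible at (255,327)), with the cartridge seated at (255,285) and the red knob at (255,195). The knob top is at 0.107, its home height. Handing in.

```bash
python3 -c "
from plant import *
print(job_done())"
```

```text
the job is handed in; nothing more can be done
None
```

I handed the job in at about 25 s: the orange cartridge is seated upright in the nest, the carriage is at the blue photometer's hole, and the knob is back at its home height with the gripper clear; the judge's verdict was not shown.

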